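# Put the paper punch back in its hole in the graded punch block

## Robot

A 7-joint arm with a two-finger parallel gripper is mounted at the origin on the work surface. World frame = base frame: x ahead of the robot, y to its left, z up, the work surface at z = 0. Lengths are in m, angles in rad, forces in N, time in s.
With the tool pointing down it reaches from about 0.4 to 0.9 m from the base axis. Payload 5.6 kg.
Tool frame: the origin (TCP) lies between the finger pads; the fingertips stand 19 mm ahead of it and the grasp point (between the pads) is the TCP; z points along the fingers, y is the direction in which the jaws open and shut (so a half turn about z gives the same grasp; the last joint's range is limited). The gripper opens to 92 mm and grips with 3 to 60 N. Pads are 20 mm wide; open, the fingers measure 128 mm over their backs; the gripper's body (75 mm by 189 mm) begins 69 mm behind the grasp point.
Start: joints at [1.3, 0.468, -0.012, 1.603, 0.006, 1.071, -0.056], TCP at [0.147, -0.633, 0.198] pointing down, gripper open.
Joint ranges: [-2.53, 2.53], [-0.31, 2.02], [-1.57, 1.55], [0.28, 2.44], [-1.29, 4.43], [0.15, 1.84], [-2.92, 2.92]. Speed limits (rad/s): [2.57, 2.57, 3.14, 3.14, 3.14, 3.14, 3.14].

## Interface

Orientations are given as a rotation vector (axis times angle).
In Python, from rig import state, eyes, ticket gives the robot as it stands. The module is installed in compiled form; this text tells all that it offers.
- The arm moves only by the shell command python3 -m creep 'ROWS'. ROWS is JSON, a list of rows, each a list of 7 numbers: the shift along the tool's x, y, z in m, then the turn, a rotation vector about the tool's x, y, z in degrees, then the finger opening in m, from 0 to 0.0919. In form: [[tx, ty, tz, ax, ay, az, gripper], ...]. A call has exactly 8 rows; each row is the pose to reach, as a shift and turn from the pose commanded when the call began, along the tool's axes at that moment; what a row does not reach only later rows make up. A row lasts 1/12 s, in which the tool goes at most 41.7 mm and 7.16 degrees, less where a joint would pass 70% of its speed; a pose out of reach is approached as far as the arm can. A call with a gripper value outside its range is refused whole. The fingers move at their own pace and stop on an object; the grip force is fixed at half the most. Time passes only in rows, so rows that repeat a pose let the fingers close, or fill a call up. It gives the time, the measured TCP pose, the force and the opening at its end, in the units of the state.
- state(): the state, without advancing time (a new reading comes with each control period).
- eyes.read_camera(name): name is "scene" or "top" or "wrist"; returns the picture (400x640x3 uint8, red, green, blue); there is no depth.
- eyes.calibration(name): a dict with "fovy" (degrees; the focal length in pixels is half the picture's height over the tangent of half this angle, whatever the lens; pixels are square), "cx", "cy" (the principal point, pixels), "k1" (the pictures are not rectified: a ray, as slopes to the right and down, at radius r is drawn at 1 + k1 r^2 times it, then the intrinsics apply), "world_from_camera" (4x4, takes a point from camera to world coordinates). Camera axes: x right, y up, looking along -z (the intrinsics and any distortion apply to the point x, -y, -z); pixel columns grow to the right and rows downward; lengths in m; the calibration is good to about 2 mm. A picture is of the moment at which its call begins: read the wrist's pose just before it. calibration takes no time and is no camera call; for the wrist camera it gives the pose at the moment of the call.
- ticket.job_done(): hands the job in, once; it reports no verdict.
The state is a dict: "clock": time; "qpos": joint angles; "dq": joint speeds; "effort": joint torques, N m; "tcp_pos": TCP position; "ee_rot": TCP orientation; "contact_force": force on the tool from outside, world axes, zero at the start; "torque": the same for the moment, N m; "grip_width": finger opening in m.
Only numpy, scipy, OpenCV 4.12 (cv2) and the standard library are available. Lean on these libraries where they do the work, as an engineer would, in place of code of your own. Each camera call takes 0.05 s, during which the arm holds its last target.

## Task

Take the steel punch that stands on the cork mat and put it back, keeping it upright, into the hole of its own diameter in the graded wooden punch block. Push it gently, never with more than 30 N, until it sits fully home on the hidden bottom of the hole, then let go of it. Leave the two punches on the resting board, the jar and the brush as they are.

Things in the scene. Friction and masses are not known exactly. Their poses are not given: they have to be found in the camera images.
- punch15_center (a point): Centre (half-way up, on the axis) of the steel punch of 15 mm diameter: a straight round bar 90 mm long, foot 45 mm below this point; z runs up its axis. The foot tapers by 2.5 mm in radius over the last 6 mm. Mass 70 to 250 g. It starts upright on the cork mat or on the resting board, at a different place each time.
- punch18_center (a point): Centre (half-way up, on the axis) of the steel punch of 18 mm diameter: a straight round bar 90 mm long, foot 45 mm below this point; z runs up its axis. The foot tapers by 2.5 mm in radius over the last 6 mm. Mass 70 to 250 g. It starts upright on the cork mat or on the resting board, at a different place each time.
- punch21_center (a point): Centre (half-way up, on the axis) of the steel punch of 21 mm diameter: a straight round bar 90 mm long, foot 45 mm below this point; z runs up its axis. The foot tapers by 2.5 mm in radius over the last 6 mm. Mass 70 to 250 g. It starts upright on the cork mat or on the resting board, at a different place each time.
- punch15_foot (a point): Centre of the foot (lower, tapered end) of the 15 mm punch, on its axis, 45 mm below its centre.
- punch18_foot (a point): Centre of the foot (lower, tapered end) of the 18 mm punch, on its axis, 45 mm below its centre.
- punch21_foot (a point): Centre of the foot (lower, tapered end) of the 21 mm punch, on its axis, 45 mm below its centre.
- block: Fixed dark wooden block, 66 mm (x) by 180 mm (y) by 55 mm high; origin at the centre of its underside. Five upright holes along its y, 33 mm apart, graded for punches of 12, 15, 18, 21, 24 mm; smallest at +y, 66 mm from the middle. A hard backing plate inside is the bottom, set at a new height each time and not measured: a punch goes 20 to 42 mm deep. It must be felt.
- hole12 (a point): Centre of the mouth of the hole for a 12 mm punch (13 mm wide), in the block's top face, 55 mm above the bench; z is up, y runs along the row. Inside, 6 to 14 mm down, sits a stiff wooden plug that the punch must push ahead of it: it resists with about 6 N all the way and stays where it is left, so the punch's weight does not move it. At the bottom the push rises sharply. Not over 30 N.
- hole15 (a point): Centre of the mouth of the hole for a 15 mm punch (16 mm wide), in the block's top face, 55 mm above the bench; z is up, y runs along the row. Inside, 6 to 14 mm down, sits a stiff wooden plug that the punch must push ahead of it: it resists with about 6 N all the way and stays where it is left, so the punch's weight does not move it. At the bottom the push rises sharply. Not over 30 N.
- hole18 (a point): Centre of the mouth of the hole for a 18 mm punch (19 mm wide), in the block's top face, 55 mm above the bench; z is up, y runs along the row. Inside, 6 to 14 mm down, sits a stiff wooden plug that the punch must push ahead of it: it resists with about 6 N all the way and stays where it is left, so the punch's weight does not move it. At the bottom the push rises sharply. Not over 30 N.
- hole21 (a point): Centre of the mouth of the hole for a 21 mm punch (22 mm wide), in the block's top face, 55 mm above the bench; z is up, y runs along the row. Inside, 6 to 14 mm down, sits a stiff wooden plug that the punch must push ahead of it: it resists with about 6 N all the way and stays where it is left, so the punch's weight does not move it. At the bottom the push rises sharply. Not over 30 N.
- hole24 (a point): Centre of the mouth of the hole for a 24 mm punch (25 mm wide), in the block's top face, 55 mm above the bench; z is up, y runs along the row. Inside, 6 to 14 mm down, sits a stiff wooden plug that the punch must push ahead of it: it resists with about 6 N all the way and stays where it is left, so the punch's weight does not move it. At the bottom the push rises sharply. Not over 30 N.
- mat_top (a point): Centre of the top face of the fixed square cork mat, 100 by 100 by 6 mm thick. The punch standing on it (within 20 mm of this point) is the one to put away.
- rest: Fixed resting board of light wood, 180 mm (its x) by 90 mm (its y), 6 mm thick, origin at the centre of its underside; the two punches still in use stand on it 100 mm apart along its x.
- jar: Amber glass jar with a steel lid, 64 mm wide, 90 mm high, origin at the centre of its underside; a bystander.
- brush: Flat paste brush with a wooden handle lying on the bench, about 200 mm long; a bystander.
Mind the look-alikes: they are no part of the job. Leave any purple look-alike of the part that bears punch18_center alone. There is more than one size of the part that bears mat_top; the job needs the middle-sized.

How it is judged:
On the way:
1. the punch from the mat has entered the hole of its own diameter by more than 12 mm (((horizontal distance between punch15_foot and hole15 below 0.004 m and z of punch15_foot in the frame of hole15 below -0.012 m) or (horizontal distance between punch18_foot and hole18 below 0.004 m and z of punch18_foot in the frame of hole18 below -0.012 m) or (horizontal distance between punch21_foot and hole21 below 0.004 m and z of punch21_foot in the frame of hole21 below -0.012 m))), for 0.1 s.
At the end, for the whole second after the job is handed in: The punch that stood on the mat is upright (within 0.08 rad) in the hole of its own diameter, its axis within 4 mm of the hole's, its foot within 2 mm of the backing plate that forms the bottom, released and at rest; the other two punches are within 20 mm of where they stood on the resting board (((horizontal distance between punch15_foot and hole15 below 0.004 m and distance between punch15_foot and stop_c1 below 0.0062 m and angle between punch15_center's own z axis and vertical below 0.08 rad and linear speed of punch15 below 0.01 m/s and distance of each of punch18_center, punch21_center from where it was at the start of the episode below 0.02 m and horizontal distance between each of punch18_center, punch21_center and mat_top above 0.08 m) or (horizontal distance between punch18_foot and hole18 below 0.004 m and distance between punch18_foot and stop_c2 below 0.0062 m and angle between punch18_center's own z axis and vertical below 0.08 rad and linear speed of punch18 below 0.01 m/s and distance of each of punch15_center, punch21_center from where it was at the start of the episode below 0.02 m and horizontal distance between each of punch15_center, punch21_center and mat_top above 0.08 m) or (horizontal distance between punch21_foot and hole21 below 0.004 m and distance between punch21_foot and stop_c3 below 0.0062 m and angle between punch21_center's own z axis and vertical below 0.08 rad and linear speed of punch21 below 0.01 m/s and distance of each of punch15_center, punch18_center from where it was at the start of the episode below 0.02 m and horizontal distance between each of punch15_center, punch18_center and mat_top above 0.08 m))); the robot touches nothing.
It fails at once if a punch is pressed against the backing plate or against the block with more than 30 N (contact force between any of punch15, punch18, punch21 and block above 30 N or contact force between any of punch15, punch18, punch21 and stop above 30 N).
It fails at once if the robot presses on the block with more than 30 N (contact force between any of the fingers, the arm and block above 30 N).
It fails at once if a punch is tipped over by more than 0.8 rad (angle between any of punch15_center, punch18_center, punch21_center's own z axis and vertical above 0.8 rad).
It fails at once if the jar or the brush is moved by more than 30 mm (distance of any of jar, brush from where it was at the start of the episode above 0.03 m).
It also fails if it takes over 45 s, if anything falls off the work surface, if the arm or the gripper's body presses on something with over 40 N, if the wrist force passes 120 N, or if a joint passes its speed limit or range.

## Working session

There is one attempt and no reset: what is moved stays moved. The work goes in short steps, Python scripts to look and compute and a shell command to move; the robot and the scene stay as the last step left them, time stands still between calls to the robot, and variables do not carry over. Pictures are saved under pics/ and viewed, and the job is handed in when it is done.

```bash
mkdir -p pics; ls
python3 - <<'E'
from rig import state, eyes
import cv2
s=state(); print({k:s[k] for k in ('clock','tcp_pos','ee_rot','contact_force','grip_width')})
for n in ('scene','top','wrist'):
    c=eyes.calibration(n); print(n,c)
    im=eyes.read_camera(n); cv2.imwrite(f'pics/a_{n}.png',im[:,:,::-1])
E
```

```text
pics
{'clock': 0.0, 'tcp_pos': array([ 0.14657161, -0.63263529,  0.19705347]), 'ee_rot': array([-3.11953399e+00, -3.56768183e-01,  5.57633956e-04]), 'contact_force': array([ 0.30196826,  0.16406375, -0.59062578]), 'grip_width': 0.09204914558167278}
scene {'fovy': 54.22668210105679, 'cx': 319.9324727905148, 'cy': 200.0872689427082, 'k1': -0.005528721052594896, 'world_from_camera': array([[ 1.27978824e-01, -7.93642237e-01,  5.94771738e-01,
         1.02564941e+00],
       [ 9.91776835e-01,  1.02629743e-01, -7.64581294e-02,
        -2.44831236e-02],
       [-3.60869642e-04,  5.99665853e-01,  8.00250420e-01,
         6.91062166e-01],
       [ 0.00000000e+00,  0.00000000e+00,  0.00000000e+00,
         1.00000000e+00]])}
top {'fovy': 42.24620081348738, 'cx': 329.7119299177702, 'cy': 199.99729710129066, 'k1': -0.07471295846980984, 'world_from_camera': array([[ 0.02154774,  0.99197497, -0.12458476,  0.41643879],
       [-0.99920644,  0.0255432 ,  0.03056212,  0.0478691 ],
       [ 0.03349915,  0.12382735,  0.99173817,  1.10603015],
       [ 0.        ,  0.        ,  0.        ,  1.        ]])}
wrist {'fovy': 66.51694791130419, 'cx': 321.2547103310722, 'cy': 196.90077215501202, 'k1': -0.05032845828371138, 'world_from_camera': array([[ 0.22562296,  0.93859047,  0.26104062,  0.2196326 ],
       [-0.97421272,  0.21791271,  0.05851184, -0.61558119],
       [-0.00196541, -0.26751071,  0.96355288,  0.38408406],
       [ 0.        ,  0.        ,  0.        ,  1.        ]])}
```

View pics/a_scene.png

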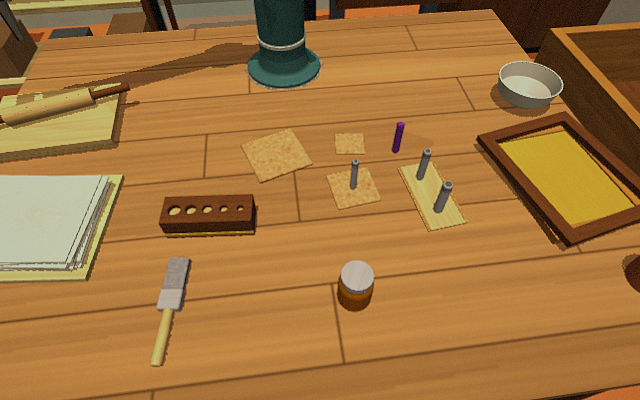

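View pics/a_top.png

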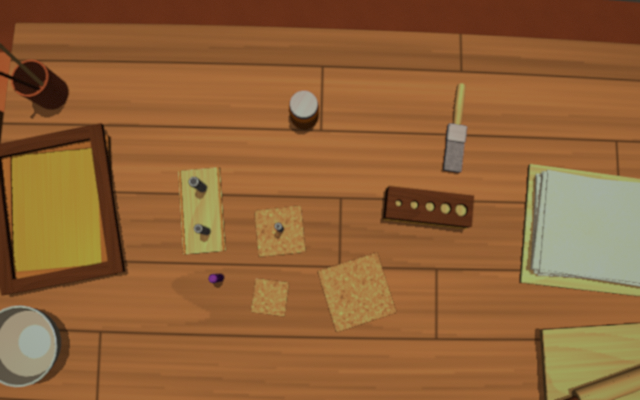

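View pics/a_wrist.png

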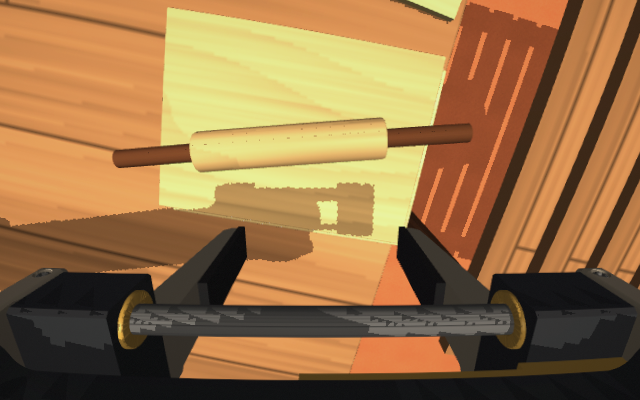

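The candidates are the grey punch on the middle mat (top 279,229; scene 354,175), two grey punches on the resting board (top 196,184 and 201,230), and a purple look-alike (top 216,278). By the description I choose the one on the middle mat. Next: a close crop and first measurements.

```bash
cat > h.py <<'E'
import numpy as np, cv2
from rig import eyes,state
def K(c): 
    f=200/np.tan(np.radians(c['fovy'])/2); return np.array([[f,0,c['cx']],[0,f,c['cy']],[0,0,1]])
def ray(c,u,v):
    # undistort by iteration
    k=K(c); xd=np.array([(u-c['cx'])/k[0,0],(v-c['cy'])/k[0,0]]); x=xd.copy()
    for _ in range(30): x=xd/(1+c['k1']*(x@x))
    T=np.asarray(c['world_from_camera']); d=T[:3,:3]@np.array([x[0],-x[1],-1]); return T[:3,3],d
def onz(c,u,v,z):
    o,d=ray(c,u,v); return o+d*(z-o[2])/d[2]
def proj(c,P):
    T=np.asarray(c['world_from_camera']); p=(np.atleast_2d(P)-T[:3,3])@T[:3,:3]
    x=p[:,0]/-p[:,2]; y=-p[:,1]/-p[:,2]; s=1+c['k1']*(x*x+y*y); k=K(c)
    return np.c_[k[0,0]*x*s+c['cx'],k[0,0]*y*s+c['cy']]
E
python3 - <<'E'
from h import *
t=cv2.imread('pics/a_top.png'); s=cv2.imread('pics/a_scene.png')
A=cv2.resize(t[160:300,170:310],None,fx=4,fy=4,interpolation=cv2.INTER_CUBIC)
B=cv2.resize(t[170:240,370:490],None,fx=6,fy=6,interpolation=cv2.INTER_CUBIC)
cv2.imwrite('pics/b1.png',A);cv2.imwrite('pics/b2.png',B)
C=cv2.resize(s[110:240,320:480],None,fx=5,fy=4.6,interpolation=cv2.INTER_CUBIC) if 0 else cv2.resize(s[110:230,320:480],None,fx=5,fy=5,interpolation=cv2.INTER_CUBIC)
cv2.imwrite('pics/b3.png',C)
c=eyes.calibration('top')
for n,u,v in [('h12',398,203),('h24',460.5,210.5)]: print(n,onz(c,u,v,.055))
print('punch head',onz(c,279,227,.096),'mat',onz(c,280,231,.006))
E
```

```text
h12 [ 0.54586616 -0.12519111  0.055     ]
h24 [ 0.53354356 -0.25573479  0.055     ]
punch head [0.48772466 0.11450761 0.096     ] mat [0.48563168 0.11804777 0.006     ]
```

View pics/b1.png

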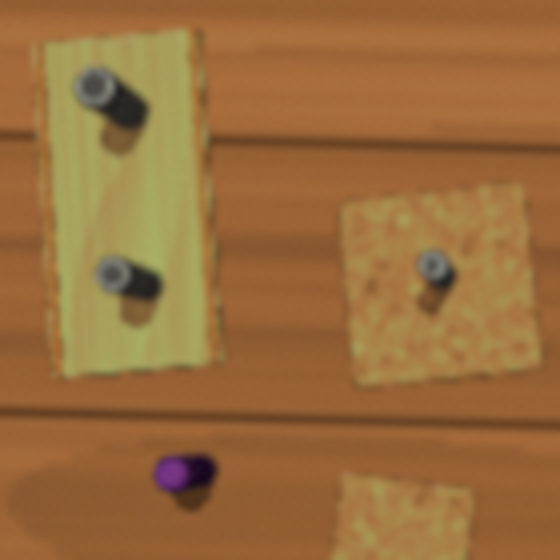

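View pics/b2.png

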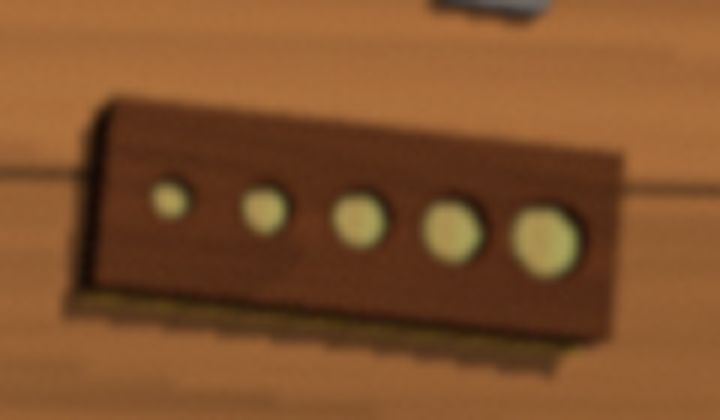

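View pics/b3.png

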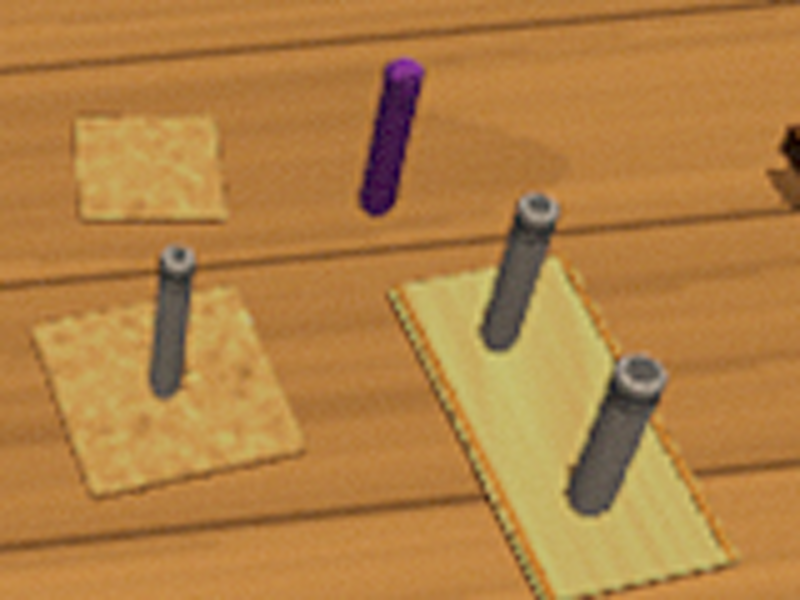

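The mat punch is visibly the thinnest of the three grey ones (about 33 px wide, against about 40 and 50 in the crop), so it should be the 15 mm punch, which belongs in the second hole from the left (top about 414,205). I'll measure both the punch and the hole.

Run:
```python
from h import *
from scipy.spatial.transform import Rotation as Ro
ct=eyes.calibration('top'); cs=eyes.calibration('scene')
print('b1/b3 head tops:')
def T(x,y): return (170+(x+.5)/4-.5,160+(y+.5)/4-.5)
def S(x,y): return (320+(x+.5)/5-.5,110+(y+.5)/5-.5)
for n,a,b in [('mat',(435,265),(177,258)),('r1',(112,274),(537,208)),('r2',(95,88),(640,374)),('purple',(172,473),(405,70))]:
    print(n,onz(ct,*T(*a),.096)[:2],onz(cs,*S(*b),.096)[:2])
def B(x,y): return (370+(x+.5)/6-.5,170+(y+.5)/6-.5)
for h in [(170,197),(264,208),(359,219),(453,229),(547,240)]: print('plug/hole',onz(ct,*B(*h),.055)[:2])
co=[onz(ct,*B(*h),.055)[:2] for h in [(112,98),(622,155),(608,340),(92,290)]]
print('corners',co,'ctr',np.mean(co,0)); 
for i in range(4): print(np.linalg.norm(co[i]-co[i-1]))
mc=[onz(ct,*T(*h),.006)[:2] for h in [(342,203),(523,186),(541,362),(358,384)]]
print('mat',np.mean(mc,0),[np.linalg.norm(mc[i]-mc[i-1]) for i in range(4)])
s=state(); R=Ro.from_rotvec(s['ee_rot']).as_matrix(); print(R); 
print((np.array([.487,.1145,.072])-s['tcp_pos'])@R)
```

```text
b1/b3 head tops:
mat [0.48989119 0.11579703] [0.49348355 0.11671266]
r1 [0.4815113  0.27282676] [0.48490793 0.27195308]
r2 [0.57285467 0.28603985] [0.57735413 0.28592271]
purple [0.38630099 0.23917548] [0.39489477 0.23823357]
plug/hole [ 0.54707081 -0.12501205]
plug/hole [ 0.54409463 -0.15755801]
plug/hole [ 0.5411186 -0.1905637]
plug/hole [ 0.53847051 -0.22335127]
plug/hole [ 0.535465   -0.25627999]
corners [array([ 0.58086712, -0.1047475 ]), array([ 0.56576972, -0.28309234]), array([ 0.50135957, -0.27737071]), array([ 0.51441544, -0.0983813 ])] ctr [ 0.54060296 -0.19089796]
0.06675592589690298
0.17898271443969166
0.06466378023678619
0.17946494279658776
mat [0.48677353 0.11833596] [np.float64(0.0964481695929539), np.float64(0.09675047777775539), np.float64(0.09417872521926213), np.float64(0.09712297444938507)]
[[ 9.74183354e-01  2.25757924e-01 -3.89743197e-04]
 [ 2.25758237e-01 -9.74182587e-01  1.22704602e-03]
 [-1.02665675e-04 -1.28335554e-03 -9.99999171e-01]]
[ 0.50031133 -0.65098781  0.12607886]
```

Top and scene agree: the punch is at about (0.491, 0.116) and hole 15 at about (0.544, -0.158). The block measures 66x179 mm, which matches, and the mat about 97 mm, which makes it the middle one. I'll stop over the block first for a wrist look.

```bash
python3 -m creep '[[0.02,-0.015,0,0,0,0,0.09],[0.05,-0.038,0,0,0,0,0.09],[0.08,-0.06,0,0,0,0,0.09],[0.112,-0.085,0,0,0,0,0.09],[0.144,-0.109,0,0,0,0,0.09],[0.176,-0.133,0,0,0,0,0.09],[0.208,-0.157,0,0,0,0,0.09],[0.24,-0.181,0,0,0,0,0.09]]' && python3 -m creep '[[0.03,-0.0225,0,0,0,0,0.09],[0.06,-0.045,0,0,0,0,0.09],[0.09,-0.0675,0,0,0,0,0.09],[0.12,-0.09,0,0,0,0,0.09],[0.16,-0.12,0,0,0,0,0.09],[0.2,-0.15,0,0,0,0,0.09],[0.23,-0.175,0,0,0,0,0.09],[0.254,-0.192,0,0,0,0,0.09]]'
```

```text
clock: 0.82
tcp_pos: [0.3405, -0.401, 0.198]
ee_rot: [3.121, 0.357, -0.0]
contact_force: [0.7, -0.1, -0.7]
grip_width: 0.0897
clock: 1.48
tcp_pos: [0.5433, -0.1579, 0.1979]
ee_rot: [3.121, 0.357, -0.001]
contact_force: [1.2, -0.9, -0.3]
grip_width: 0.0902
```

Run:
```python
from h import *
import pickle
s=state(); print(s['clock'],s['tcp_pos'],np.abs(s['dq']).max(),s['contact_force'])
c=eyes.calibration('wrist'); im=eyes.read_camera('wrist'); c2=eyes.calibration('wrist')
print(abs(c2['world_from_camera']-c['world_from_camera']).max())
cv2.imwrite('pics/c.png',im[:,:,::-1]); pickle.dump(c,open('c.pkl','wb'))
print(proj(c,[.544,-.158,.055]))
```

```text
1.4833 [ 0.54327517 -0.15785636  0.19791811] 0.9141874672565903 [ 1.19714169 -0.88946569 -0.26772453]
0.01149186119951473
[[322.09414567 181.88638688]]
```

View pics/c.png

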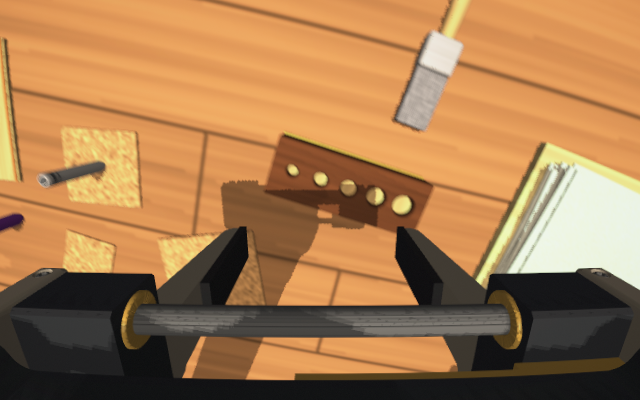

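The row of holes is visible, but the arm was still settling (the pose changed during the shot), so I'll take a still one.

Run:
```python
from h import *
import pickle
for i in range(3):
    s=state(); c=eyes.calibration('wrist'); im=eyes.read_camera('wrist')
    print(s['tcp_pos'],np.abs(s['dq']).max())
cv2.imwrite('pics/d.png',im[:,:,::-1]); pickle.dump(c,open('c.pkl','wb'))
cv2.imwrite('pics/d1.png',cv2.resize(im[125:235,240:440,::-1],None,fx=4,fy=4,interpolation=cv2.INTER_CUBIC))
print(proj(c,[.544,-.158,.055]))
```

```text
[ 0.54890389 -0.14863355  0.19823092] 0.17175106796642028
[ 0.54650187 -0.15174507  0.19796179] 0.0804703767723793
[ 0.54429911 -0.15560945  0.19760939] 0.06296140248529267
[[324.04180365 183.37086994]]
```

View pics/d1.png

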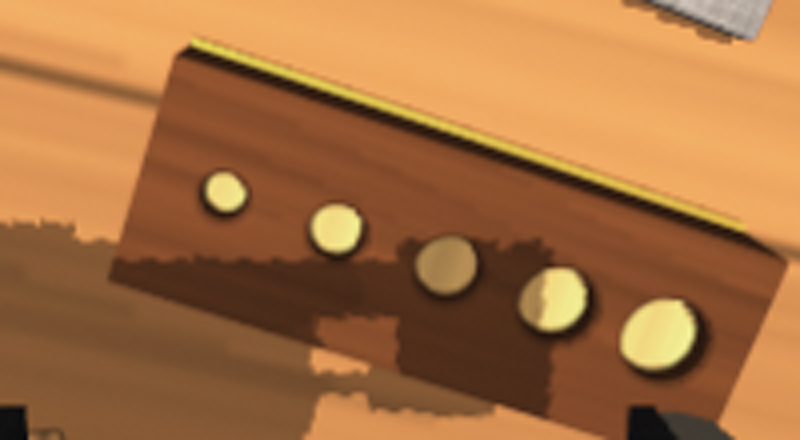

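Run:
```python
from h import *
import pickle
c=pickle.load(open('c.pkl','rb'))
def D(x,y): return (240+(x+.5)/4-.5,125+(y+.5)/4-.5)
P=np.array([onz(c,*D(*h),.055)[:2] for h in [(225,193),(338,231),(447,266),(555,300),(664,337)]])
print(P,np.linalg.norm(np.diff(P,axis=0),axis=1))
co=[onz(c,*D(*h),.055)[:2] for h in [(177,52),(110,279),(788,262)]]
print(co,np.linalg.norm(co[0]-co[1]),np.linalg.norm(co[0]-co[2]),(co[1]+co[2])/2)
```

```text
[[ 0.54828842 -0.12513546]
 [ 0.54512013 -0.15782411]
 [ 0.54249024 -0.18974748]
 [ 0.54004338 -0.22189313]
 [ 0.53677325 -0.25525033]] [0.03284183 0.03203151 0.03223864 0.03351711]
[array([ 0.58269476, -0.10455887]), array([ 0.51686638, -0.09891511]), array([ 0.56598994, -0.28265841])] 0.06606986943012473 0.1788812349711808 [ 0.54142816 -0.19078676]
```

Hole 15 refined to about (0.5447, -0.1577), with 32-33 mm spacing between holes as expected. Next, over the punch.

```bash
python3 -m creep '[[0.001,-0.02,0,0,0,0,0.09],[0.002,-0.06,0,0,0,0,0.09],[0.004,-0.1,0,0,0,0,0.09],[0.005,-0.14,0,0,0,0,0.09],[0.007,-0.18,0,0,0,0,0.09],[0.008,-0.22,0,0,0,0,0.09],[0.009,-0.255,0,0,0,0,0.09],[0.0103,-0.279,0,0,0,0,0.09]]'
python3 - <<'E'
from h import *
import pickle
for i in range(6):
    s=state(); c=eyes.calibration('wrist'); im=eyes.read_camera('wrist')
print(s['clock'],s['tcp_pos'],np.abs(s['dq']).max())
cv2.imwrite('pics/e.png',im[:,:,::-1]); pickle.dump(c,open('c.pkl','wb'))
print(proj(c,[[.491,.116,.096],[.491,.116,.006]]))
E
```

```text
clock: 2.35
tcp_pos: [0.4884, 0.1158, 0.1981]
ee_rot: [3.121, 0.357, -0.0]
contact_force: [1.1, -0.1, 0.2]
grip_width: 0.0897
2.6 [0.48990901 0.1120425  0.19780417] 0.014587524781514295
[[318.08504448 189.8451828 ]
 [318.743556   172.31902179]]
```

View pics/e.png

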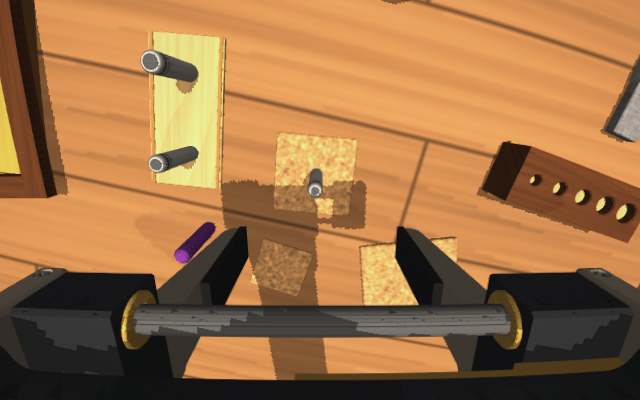

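The wrist view shows the punch head at about (315,189), on the middle-sized mat, with the board punches and the purple one well to the left. Quick refinement.

Run:
```python
from h import *
import pickle
from scipy.spatial.transform import Rotation as Ro
im=cv2.imread('pics/e.png'); cv2.imwrite('pics/e1.png',cv2.resize(im[120:230,260:370],None,fx=5,fy=5,interpolation=cv2.INTER_CUBIC))
c=pickle.load(open('c.pkl','rb'))
print(onz(c,315,188.5,.096),onz(c,317,172,.006))
for i in range(3):
    eyes.read_camera('top'); s=state(); print(s['clock'],s['tcp_pos'],Ro.from_rotvec(s['ee_rot']).as_matrix()[2])
```

```text
[0.49165061 0.11923087 0.096     ] [0.49090955 0.11823328 0.006     ]
2.7 [0.49006966 0.11201352 0.19778891] [-4.25360843e-04  8.73186756e-04 -9.99999528e-01]
2.75 [0.49004429 0.11231712 0.1978202 ] [-3.79539301e-04  6.77649264e-04 -9.99999698e-01]
2.8 [0.49001778 0.11267097 0.19784309] [-2.78465572e-04  4.69265144e-04 -9.99999851e-01]
```

View pics/e1.png

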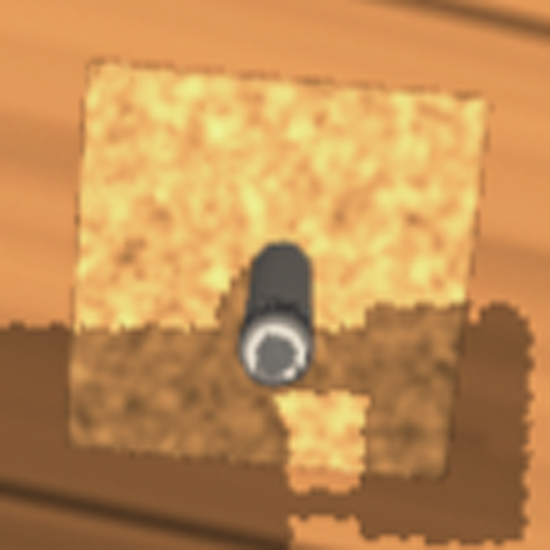

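Head centre refines to about (0.4905, 0.118), and the commanded pose is within 1-2 mm of it. Descend 126 mm, TCP 66 mm above the foot.

```bash
python3 -m creep '[[0,-0.001,0.012,0,0,0,0.09],[0,-0.001,0.03,0,0,0,0.09],[0,-0.001,0.05,0,0,0,0.09],[0,-0.001,0.075,0,0,0,0.09],[0,-0.001,0.1,0,0,0,0.09],[0,-0.001,0.118,0,0,0,0.09],[0,-0.001,0.126,0,0,0,0.09],[0,-0.001,0.126,0,0,0,0.07]]';  python3 -m creep '[[0,0,0,0,0,0,0.05],[0,0,0,0,0,0,0.04],[0,0,0,0,0,0,0.03],[0,0,0,0,0,0,0.025],[0,0,0,0,0,0,0.02],[0,0,0,0,0,0,0.01],[0,0,0,0,0,0,0],[0,0,0,0,0,0,0]]';python3 -m creep '[[0,0,0,0,0,0,0],[0,0,0,0,0,0,0],[0,0,0,0,0,0,0],[0,0,0,0,0,0,0],[0,0,0,0,0,0,0],[0,0,0,0,0,0,0],[0,0,0,0,0,0,0],[0,0,0,0,0,0,0]]'; python3 -c "
from h import *
cv2.imwrite('pics/f.png',eyes.read_camera('wrist')[:,:,::-1]);cv2.imwrite('pics/f1.png',eyes.read_camera('scene')[:,:,::-1])
print(state()['tcp_pos'],state()['grip_width'])"
```

```text
clock: 3.47
tcp_pos: [0.4883, 0.1144, 0.0703]
ee_rot: [3.121, 0.355, -0.006]
contact_force: [0.2, -1.0, -0.5]
grip_width: 0.0853
clock: 4.13
tcp_pos: [0.4895, 0.1154, 0.0721]
ee_rot: [3.121, 0.357, 0.0]
contact_force: [0.5, 0.3, -0.7]
grip_width: 0.0321
clock: 4.8
tcp_pos: [0.4894, 0.1155, 0.0719]
ee_rot: [-3.121, -0.357, 0.0]
contact_force: [0.1, 0.3, 0.0]
grip_width: 0.0133
[0.48944348 0.11544912 0.07193712] 0.013143159133146193
```

View pics/f.png

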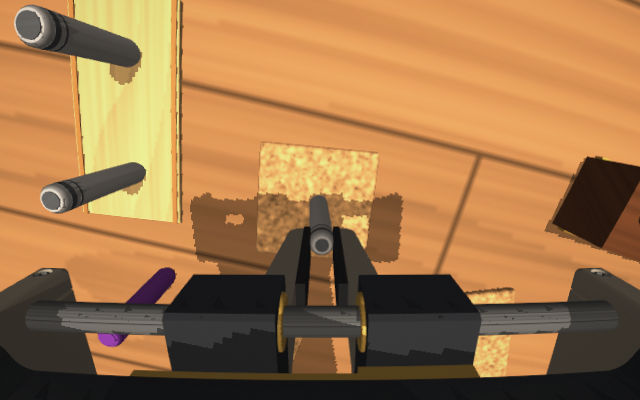

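View pics/f1.png

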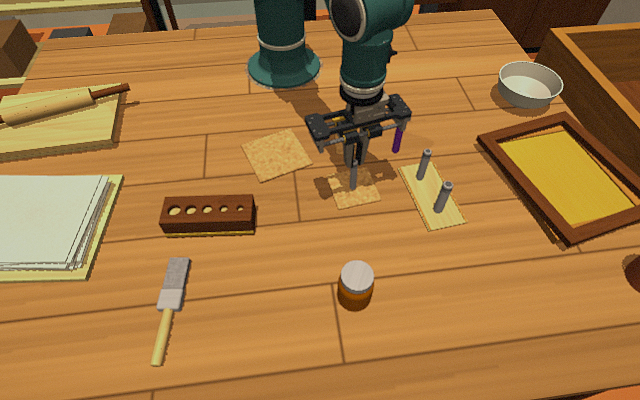

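Run:
```python
from h import *
from scipy.spatial.transform import Rotation as Ro
im=cv2.imread('pics/f.png'); cv2.imwrite('pics/f2.png',cv2.resize(im[170:290,270:370],None,fx=5,fy=5,interpolation=cv2.INTER_CUBIC))
c=eyes.calibration('wrist'); s=state(); R=Ro.from_rotvec(s['ee_rot']).as_matrix()
print((onz(c,320.5,240.5,.096)-s['tcp_pos'])@R, onz(c,320.5,240.5,.096),s['grip_width'],s['clock'])
```

```text
[ 0.00363906 -0.00099984 -0.02406315] [0.49276478 0.11724475 0.096     ] 0.013143159133146193 4.9
```

View pics/f2.png

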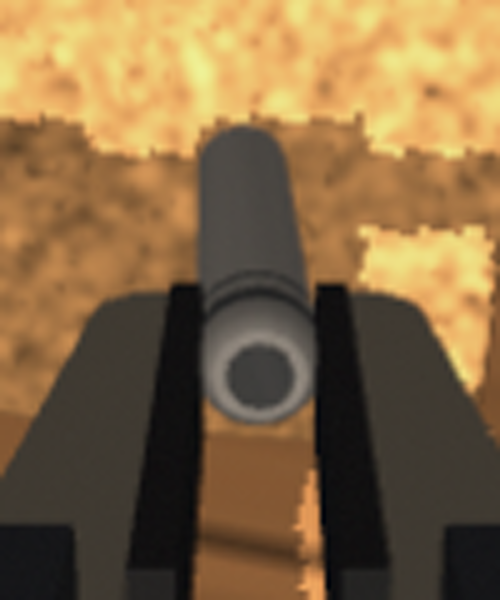

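The grip sits on the shaft. The reading of 13 mm is clearly below 18 and 21 mm, so this is the 15 mm punch, with a little pad give. It sits about 3 mm ahead along tool x. Lifting 85 mm.

```bash
python3 -m creep '[[0,0,-0.004,0,0,0,0],[0,0,-0.012,0,0,0,0],[0,0,-0.025,0,0,0,0],[0,0,-0.04,0,0,0,0],[0,0,-0.058,0,0,0,0],[0,0,-0.074,0,0,0,0],[0,0,-0.083,0,0,0,0],[0,0,-0.085,0,0,0,0]]'
python3 - <<'E'
from h import *
from scipy.spatial.transform import Rotation as Ro
for i in range(2): im=eyes.read_camera('wrist')
s=state();R=Ro.from_rotvec(s['ee_rot']).as_matrix();c=eyes.calibration('wrist')
im=eyes.read_camera('wrist'); sc=eyes.read_camera('scene')
cv2.imwrite('pics/g.png',cv2.resize(im[170:290,270:370,::-1],None,fx=5,fy=5,interpolation=cv2.INTER_CUBIC))
cv2.imwrite('pics/g1.png',cv2.resize(sc[60:200,290:430,::-1],None,fx=4,fy=4,interpolation=cv2.INTER_CUBIC))
print(s['tcp_pos'],s['grip_width'],s['contact_force'],s['torque'])
for dx in (0,.003): print(proj(c,[s['tcp_pos']+R@[dx,0,-.024],s['tcp_pos']+R@[dx,0,.066]]))
E
```

```text
clock: 5.57
tcp_pos: [0.4906, 0.1157, 0.159]
ee_rot: [-3.121, -0.357, -0.006]
contact_force: [0.3, -0.2, -1.2]
grip_width: 0.0132
[0.48955834 0.11530471 0.15724343] 0.013364006076092921 [-0.42287279 -1.0733415  -2.26405044] [-0.02909419 -0.00550873  0.00843982]
[[322.18488899 246.21487246]
 [321.91877459 202.22176572]]
[[322.18856087 241.45529344]
 [321.92027965 198.8859378 ]]
```

View pics/g.png

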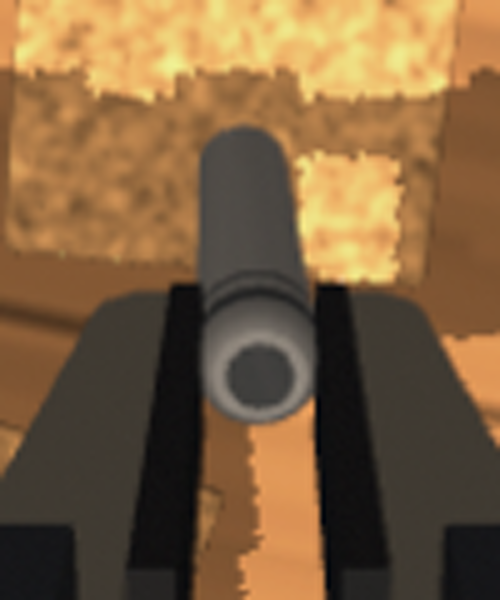

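View pics/g1.png

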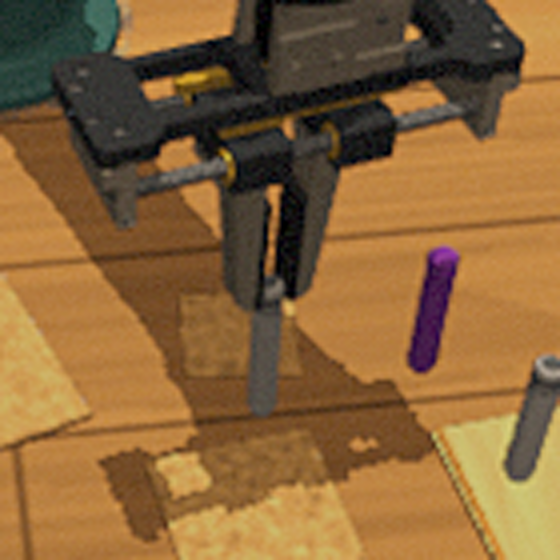

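Lifted, upright and not slipped (the crop is unchanged from before the lift; punch head about (321,241) in the wrist view). Carrying it over hole 15 at the same height.

```bash
python3 -m creep '[[-0.0005,0.012,0,0,0,0,0],[-0.0015,0.037,0,0,0,0,0],[-0.003,0.075,0,0,0,0,0],[-0.0045,0.113,0,0,0,0,0],[-0.006,0.151,0,0,0,0,0],[-0.0075,0.189,0,0,0,0,0],[-0.009,0.227,0,0,0,0,0],[-0.0105,0.26,0,0,0,0,0]]'; python3 -m creep '[[-0.0003,0.01,0,0,0,0,0],[-0.0006,0.016,0,0,0,0,0],[-0.0006,0.0194,0.004,0,0,0,0],[-0.0006,0.0194,0.012,0,0,0,0],[-0.0006,0.0194,0.02,0,0,0,0],[-0.0006,0.0194,0.025,0,0,0,0],[-0.0006,0.0194,0.025,0,0,0,0],[-0.0006,0.0194,0.025,0,0,0,0]]'
cat > look.py <<'E'
import sys
from h import *
from scipy.spatial.transform import Rotation as Ro
for i in range(3): eyes.read_camera('top')
s=state();c=eyes.calibration('wrist');im=eyes.read_camera('wrist');sc=eyes.read_camera('scene')
n=sys.argv[1]
cv2.imwrite(f'pics/{n}_w.png',cv2.resize(im[150:280,250:390,::-1],None,fx=4.5,fy=4.5,interpolation=cv2.INTER_CUBIC))
cv2.imwrite(f'pics/{n}_s.png',cv2.resize(sc[110:250,140:280,::-1],None,fx=4,fy=4,interpolation=cv2.INTER_CUBIC))
print(s['clock'],s['tcp_pos'],s['ee_rot'],s['grip_width'],s['contact_force'],np.abs(s['dq']).max())
print(proj(c,[.5447,-.1577,.055]))
E
python3 look.py i
```

```text
clock: 6.43
tcp_pos: [0.5373, -0.143, 0.1557]
ee_rot: [-3.121, -0.355, 0.003]
contact_force: [0.5, -0.8, -2.1]
grip_width: 0.0132
clock: 7.1
tcp_pos: [0.5414, -0.1582, 0.1314]
ee_rot: [-3.12, -0.359, 0.002]
contact_force: [-0.2, 0.3, -1.6]
grip_width: 0.0136
7.25 [ 0.54206317 -0.15895926  0.1323356 ] [3.12088966e+00 3.57763350e-01 9.80790420e-04] 0.013508762940225698 [ 0.39326063 -0.31466095 -1.56017781] 0.0026355448780506665
[[321.18508847 195.66106883]]
```

View pics/i_w.png

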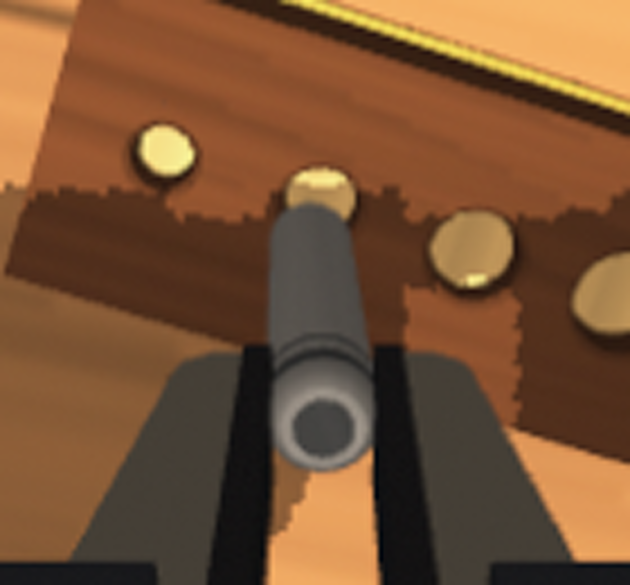

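View pics/i_s.png

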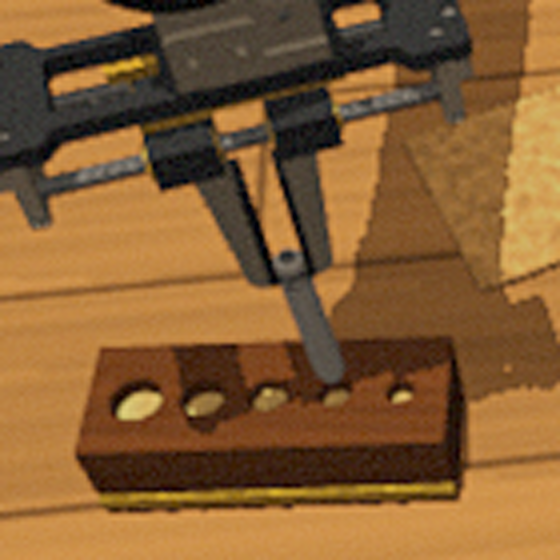

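Run:
```python
from h import *
from scipy.spatial.transform import Rotation as Ro
c=eyes.calibration('wrist'); s=state(); t=s['tcp_pos']; R=Ro.from_rotvec(s['ee_rot']).as_matrix()
cr=lambda p:((p-[250,150])*4.5+1.75).round(0)
h=onz(c,250+(323-1.75)/4.5,150+(422-1.75)/4.5,t[2]+.024); print('head',h,(h-t)@R)
a=np.linspace(0,2*np.pi,72)
def ext(xy,r,z): 
    p=cr(proj(c,np.c_[xy[0]+r*np.cos(a),xy[1]+r*np.sin(a),0*a+z])); return p.min(0),p.max(0),p.mean(0)
print('head rim',ext(h,.0075,t[2]+.024))
print('shoulder',ext(h,.0075,t[2]-.060)); print('foot',ext(h,.005,t[2]-.066)); 
print('hole',ext([.5447,-.1577],.008,.055))
hw=onz(c,250+(321-1.75)/4.5,150+(201-1.75)/4.5,.055);print('hole meas',hw)
# foot as seen by camera
fo=onz(c,250+(312-1.75)/4.5,150+(240-1.75)/4.5,t[2]-.060); print('shoulder seen if ctr (312,240)',fo)
```

```text
head [ 0.54364098 -0.15834325  0.15635902] [ 0.00179406 -0.0005042  -0.02399901]
head rim (array([265., 368.]), array([381., 475.]), array([323.15277778, 420.93055556]))
shoulder (array([283., 198.]), array([363., 275.]), array([322.94444444, 236.34722222]))
foot (array([297., 203.]), array([349., 253.]), array([322.88888889, 227.73611111]))
hole (array([281., 168.]), array([361., 245.]), array([321.01388889, 206.06944444]))
hole meas [ 0.54585461 -0.15746974  0.055     ]
shoulder seen if ctr (312,240) [ 0.54261521 -0.15650117  0.07235902]
```

```bash
python3 - <<'E'
from h import *
c=eyes.calibration('scene'); s=state(); t=s['tcp_pos']
cr=lambda p:((p-[140,110])*4+1.5).round(0)
a=np.linspace(0,2*np.pi,72)
def ext(xy,r,z): 
    p=cr(proj(c,np.c_[xy[0]+r*np.cos(a),xy[1]+r*np.sin(a),0*a+z])); return p.min(0),p.max(0),p.mean(0)
xy=[.5436,-.1583]
print('head',ext(xy,.0075,t[2]+.024)); print('foot',ext(xy,.005,t[2]-.066)); 
for i in range(5): print('hole',ext([.5414+.0028*(2-i),-.1907+.0329*(2-i)],[.0065,.008,.0095,.011,.0125][i],.055))
E
python3 - <<'E'
import cv2
im=cv2.imread('pics/i_s.png')
cv2.imwrite('pics/j.png',cv2.resize(im[220:440,80:470],None,fx=2,fy=2,interpolation=cv2.INTER_CUBIC))
E
```

```text
head (array([274., 242.]), array([307., 268.]), array([290.56944444, 255.23611111]))
foot (array([320., 365.]), array([341., 382.]), array([330.61111111, 373.58333333]))
hole (array([389., 375.]), array([415., 396.]), array([402.06944444, 385.59722222]))
hole (array([320., 375.]), array([352., 401.]), array([336.05555556, 387.97222222]))
hole (array([251., 375.]), array([289., 405.]), array([270.02777778, 390.23611111]))
hole (array([182., 375.]), array([226., 410.]), array([203.84722222, 392.63888889]))
hole (array([112., 375.]), array([163., 415.]), array([137.5       , 395.11111111]))
```

View pics/j.png

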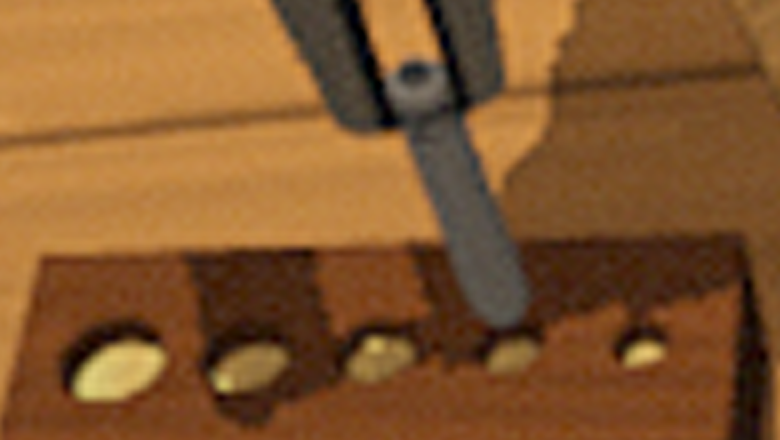

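Both cameras show the foot about 3.5 mm short of the hole in x; in y it is good to about 1 mm. Nudging over and lowering to about 3 mm above the mouth.

```bash
python3 -m creep '[[0.0015,0.0004,0,0,0,0,0],[0.0034,0.0008,0,0,0,0,0],[0.0034,0.0008,0.002,0,0,0,0],[0.0034,0.0008,0.004,0,0,0,0],[0.0034,0.0008,0.006,0,0,0,0],[0.0034,0.0008,0.008,0,0,0,0],[0.0034,0.0008,0.008,0,0,0,0],[0.0034,0.0008,0.008,0,0,0,0]]'; python3 look.py k
python3 - <<'E'
import cv2
im=cv2.imread('pics/k_s.png')
cv2.imwrite('pics/k_j.png',cv2.resize(im[220:440,80:470],None,fx=2,fy=2,interpolation=cv2.INTER_CUBIC))
E
```

```text
clock: 8.02
tcp_pos: [0.545, -0.1592, 0.1237]
ee_rot: [-3.121, -0.357, 0.001]
contact_force: [-0.2, 0.4, -2.1]
grip_width: 0.0131
8.1667 [ 0.54526889 -0.15930424  0.12401576] [3.12119874e+00 3.56869757e-01 1.10093829e-04] 0.013281024874899022 [ 0.56186225  0.54843566 -1.30768536] 0.0017604893836783294
[[319.99688531 201.49719757]]
```

View pics/k_w.png

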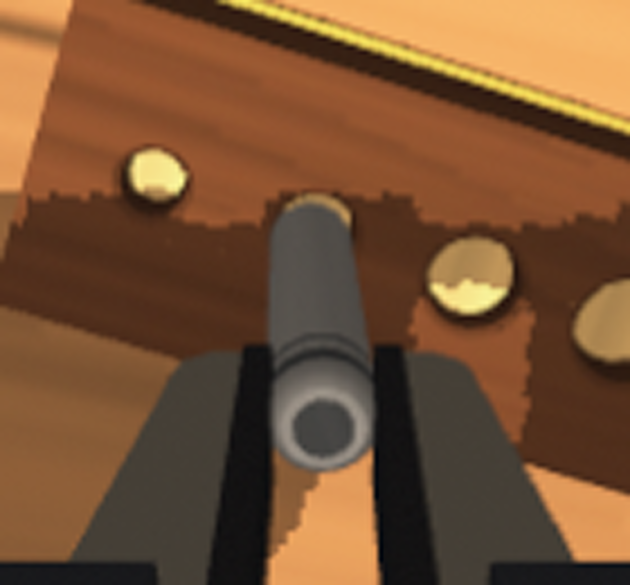

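View pics/k_j.png

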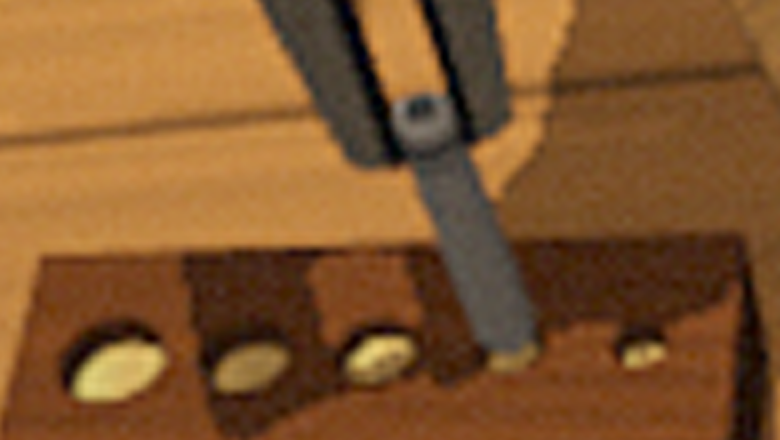

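Wrist view: foot shoulder at about (311,242) in the crop, hole axis at that height at about (314,243), so aligned to about 0.6 mm. Lowering gently by 4 mm while watching force.

```bash
python3 -m creep '[[0,0,0.001,0,0,0,0],[0,0,0.002,0,0,0,0],[0,0,0.003,0,0,0,0],[0,0,0.004,0,0,0,0],[0,0,0.005,0,0,0,0],[0,0,0.005,0,0,0,0],[0,0,0.005,0,0,0,0],[0,0,0.005,0,0,0,0]]'; python3 look.py l
```

```text
clock: 8.93
tcp_pos: [0.5452, -0.1593, 0.119]
ee_rot: [3.121, 0.357, -0.0]
contact_force: [-0.1, -0.4, -1.6]
grip_width: 0.0134
9.0833 [ 0.54523958 -0.15930567  0.11900732] [3.12119771e+00 3.56837115e-01 8.19991303e-05] 0.013234031721681474 [ 0.26374032 -0.22398553 -1.41833826] 0.001680830288082259
[[319.98188948 203.12106721]]
```

View pics/l_w.png

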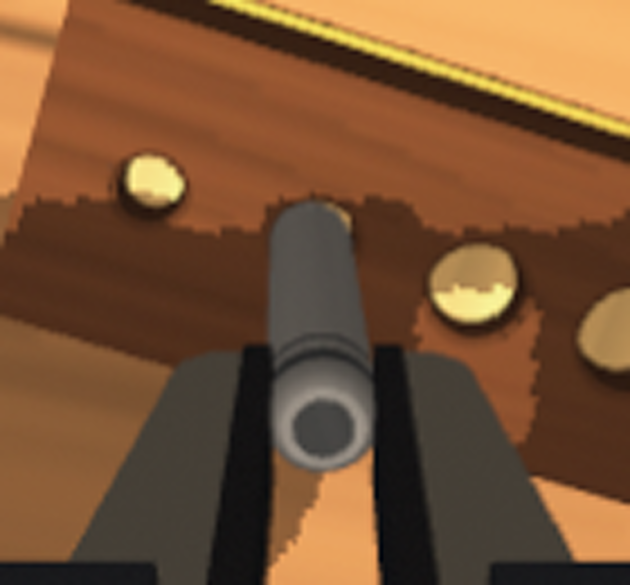

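View pics/l_s.png

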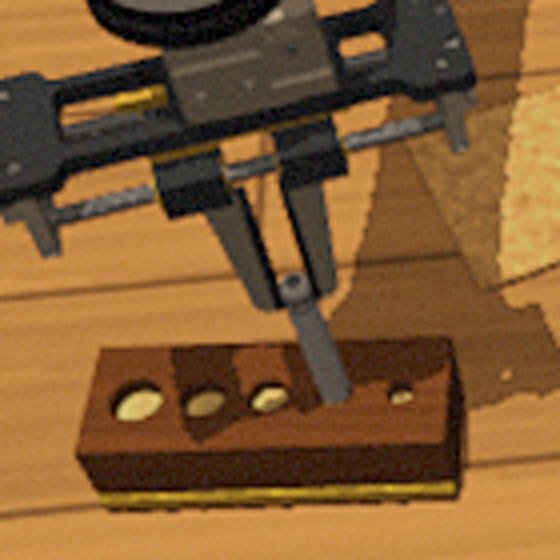

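There is no force with the foot about 2 mm below the mouth, so it is entering. The plug sliver on the right suggests a shift of 0.5 mm along +tool y. Continuing 5 mm.

```bash
python3 -m creep '[[0,0.0005,0.001,0,0,0,0],[0,0.0005,0.002,0,0,0,0],[0,0.0005,0.003,0,0,0,0],[0,0.0005,0.004,0,0,0,0],[0,0.0005,0.005,0,0,0,0],[0,0.0005,0.005,0,0,0,0],[0,0.0005,0.005,0,0,0,0],[0,0.0005,0.005,0,0,0,0]]'; python3 look.py m
```

```text
clock: 9.85
tcp_pos: [0.5452, -0.1598, 0.1139]
ee_rot: [3.121, 0.357, -0.0]
contact_force: [-0.6, -1.0, -1.7]
grip_width: 0.0132
10.0 [ 0.54527013 -0.15977888  0.11394233] [ 3.12123615e+00  3.56847558e-01 -2.23185035e-04] 0.013480117360685002 [-0.48178439 -0.16301307 -2.42909722] 0.001673642741749457
[[319.40120027 204.73983431]]
```

View pics/m_w.png

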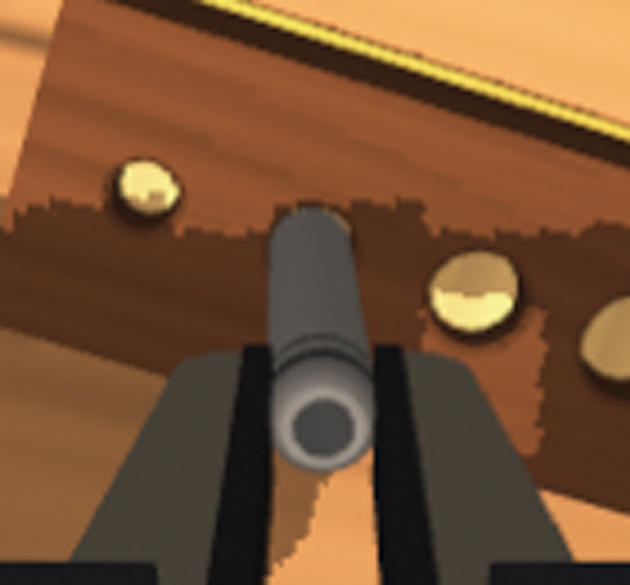

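The shaft is now occluded by the hole rim, so it is inside. Continuing down.

```bash
for i in 1; do python3 -m creep '[[0,0,0.001,0,0,0,0],[0,0,0.002,0,0,0,0],[0,0,0.003,0,0,0,0],[0,0,0.004,0,0,0,0],[0,0,0.005,0,0,0,0],[0,0,0.005,0,0,0,0],[0,0,0.005,0,0,0,0],[0,0,0.005,0,0,0,0]]'; done; python3 look.py n
```

```text
clock: 10.77
tcp_pos: [0.546, -0.1599, 0.1097]
ee_rot: [3.121, 0.357, 0.002]
contact_force: [-1.2, -0.1, 5.1]
grip_width: 0.0134
10.9167 [ 0.54595303 -0.15989613  0.10958269] [3.12065299e+00 3.56859272e-01 1.98815888e-03] 0.013169359642738772 [-0.14160192 -1.29561138  4.67757842] 0.0021591246423872633
[[318.97176268 207.04076643]]
```

View pics/n_w.png

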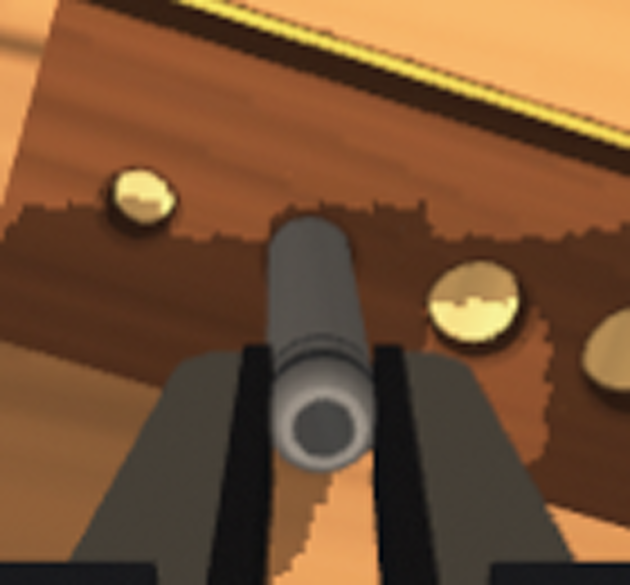

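The plug is felt (about 7 N rise) at a depth of about 11 mm. The arm yields about 0.7 mm under that, so stiffness is roughly 10 N/mm. The bottom can't come before 20 mm: 4 mm now, then small bites.

```bash
python3 -m creep '[[0.0003,0,0.0005,0,0,0,0],[0.0007,0,0.001,0,0,0,0],[0.0007,0,0.0015,0,0,0,0],[0.0007,0,0.002,0,0,0,0],[0.0007,0,0.0025,0,0,0,0],[0.0007,0,0.003,0,0,0,0],[0.0007,0,0.0035,0,0,0,0],[0.0007,0,0.004,0,0,0,0]]'; python3 -m creep '[[0,0,0.0005,0,0,0,0],[0,0,0.001,0,0,0,0],[0,0,0.0015,0,0,0,0],[0,0,0.002,0,0,0,0],[0,0,0.0025,0,0,0,0],[0,0,0.003,0,0,0,0],[0,0,0.0035,0,0,0,0],[0,0,0.004,0,0,0,0]]'
```

```text
clock: 11.68
tcp_pos: [0.5467, -0.1599, 0.106]
ee_rot: [3.12, 0.357, 0.002]
contact_force: [-0.2, -1.0, 7.7]
grip_width: 0.0128
clock: 12.35
tcp_pos: [0.5467, -0.1599, 0.1021]
ee_rot: [3.12, 0.357, 0.002]
contact_force: [-1.8, 0.1, 9.4]
grip_width: 0.0132
```

```bash
python3 -m creep '[[0,0,0.0002,0,0,0,0],[0,0,0.0004,0,0,0,0],[0,0,0.0006,0,0,0,0],[0,0,0.0008,0,0,0,0],[0,0,0.001,0,0,0,0],[0,0,0.0012,0,0,0,0],[0,0,0.0014,0,0,0,0],[0,0,0.0014,0,0,0,0]]'
```

```text
clock: 13.02
tcp_pos: [0.5466, -0.1599, 0.1007]
ee_rot: [3.12, 0.357, 0.002]
contact_force: [-0.6, 0.2, 8.5]
grip_width: 0.0134
```

```bash
python3 -m creep '[[0,0,0.0002,0,0,0,0],[0,0,0.0004,0,0,0,0],[0,0,0.0006,0,0,0,0],[0,0,0.0008,0,0,0,0],[0,0,0.001,0,0,0,0],[0,0,0.0012,0,0,0,0],[0,0,0.0014,0,0,0,0],[0,0,0.0014,0,0,0,0]]'
```

```text
clock: 13.68
tcp_pos: [0.5466, -0.1599, 0.0993]
ee_rot: [3.12, 0.357, 0.002]
contact_force: [-1.8, 0.3, 9.4]
grip_width: 0.0134
```

```bash
python3 -m creep '[[0,0,0.0002,0,0,0,0],[0,0,0.0004,0,0,0,0],[0,0,0.0006,0,0,0,0],[0,0,0.0008,0,0,0,0],[0,0,0.001,0,0,0,0],[0,0,0.0012,0,0,0,0],[0,0,0.0014,0,0,0,0],[0,0,0.0014,0,0,0,0]]'
```

```text
clock: 14.35
tcp_pos: [0.5466, -0.1599, 0.0979]
ee_rot: [3.12, 0.357, 0.002]
contact_force: [-2.4, 1.0, 8.6]
grip_width: 0.0133
```

```bash
python3 -m creep '[[0,0,0.0002,0,0,0,0],[0,0,0.0004,0,0,0,0],[0,0,0.0006,0,0,0,0],[0,0,0.0008,0,0,0,0],[0,0,0.001,0,0,0,0],[0,0,0.0012,0,0,0,0],[0,0,0.0014,0,0,0,0],[0,0,0.0015,0,0,0,0]]'
```

```text
clock: 15.02
tcp_pos: [0.5465, -0.1599, 0.0964]
ee_rot: [3.12, 0.357, 0.001]
contact_force: [-2.7, -0.1, 9.1]
grip_width: 0.0134
```

```bash
python3 -m creep '[[0,0,0.0002,0,0,0,0],[0,0,0.0004,0,0,0,0],[0,0,0.0006,0,0,0,0],[0,0,0.0008,0,0,0,0],[0,0,0.001,0,0,0,0],[0,0,0.0012,0,0,0,0],[0,0,0.0014,0,0,0,0],[0,0,0.0015,0,0,0,0]]'
```

```text
clock: 15.68
tcp_pos: [0.5465, -0.1599, 0.095]
ee_rot: [3.12, 0.357, 0.001]
contact_force: [-1.5, -0.4, 9.6]
grip_width: 0.0134
```

```bash
python3 -m creep '[[0,0,0.0002,0,0,0,0],[0,0,0.0004,0,0,0,0],[0,0,0.0006,0,0,0,0],[0,0,0.0008,0,0,0,0],[0,0,0.001,0,0,0,0],[0,0,0.0012,0,0,0,0],[0,0,0.0014,0,0,0,0],[0,0,0.0015,0,0,0,0]]'
```

```text
clock: 16.35
tcp_pos: [0.5464, -0.1599, 0.0935]
ee_rot: [3.12, 0.357, 0.001]
contact_force: [-1.8, 0.8, 10.2]
grip_width: 0.0135
```

```bash
python3 -m creep '[[0,0,0.0002,0,0,0,0],[0,0,0.0004,0,0,0,0],[0,0,0.0006,0,0,0,0],[0,0,0.0008,0,0,0,0],[0,0,0.001,0,0,0,0],[0,0,0.0012,0,0,0,0],[0,0,0.0014,0,0,0,0],[0,0,0.0015,0,0,0,0]]'; python3 look.py o
```

```text
clock: 17.02
tcp_pos: [0.5463, -0.1598, 0.0919]
ee_rot: [3.121, 0.357, 0.001]
contact_force: [-2.3, 0.2, 10.8]
grip_width: 0.0133
17.1667 [ 0.54629749 -0.15984028  0.0918882 ] [3.12049674e+00 3.56753144e-01 8.12817593e-04] 0.013454681744546185 [-1.7782874  -0.02480606  9.73421292] 0.0011923434259881874
[[318.8079502  214.28146133]]
```

View pics/o_w.png

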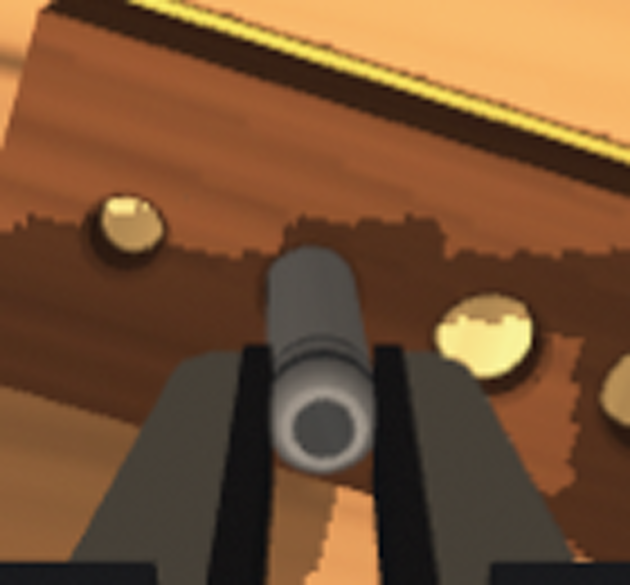

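The punch is sinking with no slip: the head is still at about (323,425) in the crop while the visible shaft shortens. Depth about 29 mm; continuing.

```bash
python3 -m creep '[[0,0,0.0002,0,0,0,0],[0,0,0.0004,0,0,0,0],[0,0,0.0006,0,0,0,0],[0,0,0.0008,0,0,0,0],[0,0,0.001,0,0,0,0],[0,0,0.0012,0,0,0,0],[0,0,0.0014,0,0,0,0],[0,0,0.0015,0,0,0,0]]'
```

```text
clock: 17.93
tcp_pos: [0.5466, -0.1598, 0.0911]
ee_rot: [3.12, 0.357, 0.002]
contact_force: [-5.1, 0.5, 14.8]
grip_width: 0.0131
```

The rise is sharp: only 0.8 of 1.5 mm gained, force up to 15 N. Confirm with a 0.5 mm bite.

```bash
python3 -m creep '[[0,0,0.0001,0,0,0,0],[0,0,0.0002,0,0,0,0],[0,0,0.0003,0,0,0,0],[0,0,0.0004,0,0,0,0],[0,0,0.0005,0,0,0,0],[0,0,0.0005,0,0,0,0],[0,0,0.0005,0,0,0,0],[0,0,0.0005,0,0,0,0]]'; python3 look.py p
```

```text
clock: 18.6
tcp_pos: [0.5467, -0.1598, 0.091]
ee_rot: [3.12, 0.357, 0.002]
contact_force: [-4.7, 0.6, 16.8]
grip_width: 0.0131
18.75 [ 0.54673637 -0.15981374  0.09100725] [3.12003700e+00 3.56695338e-01 2.14904906e-03] 0.013356982204888564 [-4.92597578 -0.0761569  17.35215108] 0.0019320955057695356
[[318.65385984 215.23939449]]
```

View pics/p_w.png

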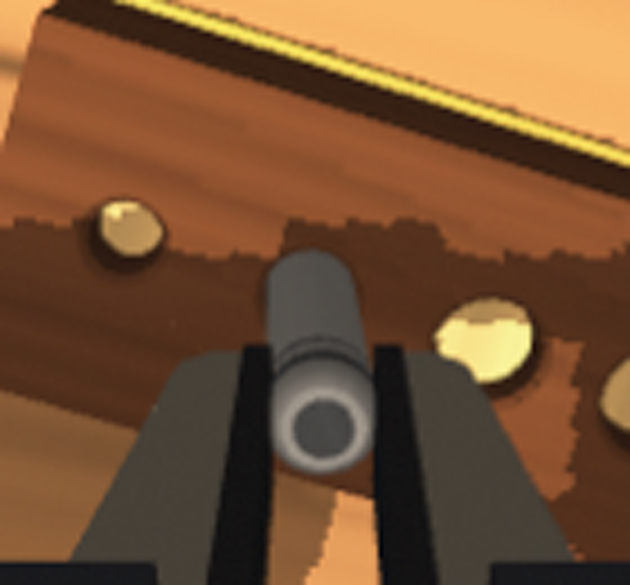

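It is nearly stopped. To rule out a wall jam (Fx is -5 N), I'll ease 0.7 mm back in x while pushing 0.3 mm more.

```bash
python3 -m creep '[[-0.0003,0,0,0,0,0,0],[-0.0007,0,0,0,0,0,0],[-0.0007,0,0,0,0,0,0],[-0.0007,0,0.0001,0,0,0,0],[-0.0007,0,0.0002,0,0,0,0],[-0.0007,0,0.0003,0,0,0,0],[-0.0007,0,0.0003,0,0,0,0],[-0.0007,0,0.0003,0,0,0,0]]'; python3 -c "
from h import *
for i in range(4):
  eyes.read_camera('top'); s=state(); print(s['tcp_pos'],s['contact_force'],s['torque'])"
```

```text
clock: 19.52
tcp_pos: [0.5466, -0.1599, 0.091]
ee_rot: [3.12, 0.357, 0.004]
contact_force: [-4.0, 1.0, 17.3]
grip_width: 0.0132
[ 0.54663821 -0.15987932  0.0909648 ] [-4.13641238  0.99990509 16.82612832] [ 0.25017489  0.92787362 -0.00184142]
[ 0.54663237 -0.15990598  0.09097778] [-3.73254453  1.15483296 17.18612846] [ 2.32671409e-01  9.72660274e-01 -8.42442688e-04]
[ 0.54664738 -0.15990471  0.09097365] [-2.8935334   0.6108964  17.82157517] [0.26248572 0.842883   0.0268851 ]
[ 0.546645   -0.15987604  0.09095843] [-3.48838051  0.70573546 17.39487616] [ 0.21324044  0.89741456 -0.00892518]
```

Advance stopped dead at TCP z 0.0910 (depth about 30 mm, inside 20-42). As an independent check against jamming: unload, release so the punch self-aligns, re-grip, and push again.

```bash
python3 -m creep '[[0,0,-0.0003,0,0,0,0],[0,0,-0.0006,0,0,0,0],[0,0,-0.0009,0,0,0,0],[0,0,-0.0012,0,0,0,0],[0,0,-0.0012,0,0,0,0.02],[0,0,-0.0012,0,0,0,0.025],[0,0,-0.0012,0,0,0,0.03],[0,0,-0.0012,0,0,0,0.03]]'; python3 -m creep '[[0,0,-0.0012,0,0,0,0.03],[0,0,-0.0012,0,0,0,0.03],[0,0,-0.0012,0,0,0,0],[0,0,-0.0012,0,0,0,0],[0,0,-0.0012,0,0,0,0],[0,0,-0.0012,0,0,0,0],[0,0,-0.0012,0,0,0,0],[0,0,-0.0012,0,0,0,0]]'; python3 look.py q
```

```text
clock: 20.38
tcp_pos: [0.5449, -0.1597, 0.0892]
ee_rot: [-3.121, -0.357, 0.001]
contact_force: [-0.2, 1.0, -0.3]
grip_width: 0.0301
clock: 21.05
tcp_pos: [0.5453, -0.1598, 0.0908]
ee_rot: [-3.121, -0.357, 0.0]
contact_force: [0.3, 0.1, -0.2]
grip_width: 0.0135
21.2 [ 0.54525939 -0.15972275  0.0908046 ] [-3.12118567e+00 -3.56955170e-01  2.90422216e-04] 0.013254905246501239 [-0.94107197 -0.16563887 -0.19197391] 0.0018703008264618847
[[319.25763378 213.51154849]]
```

View pics/q_w.png

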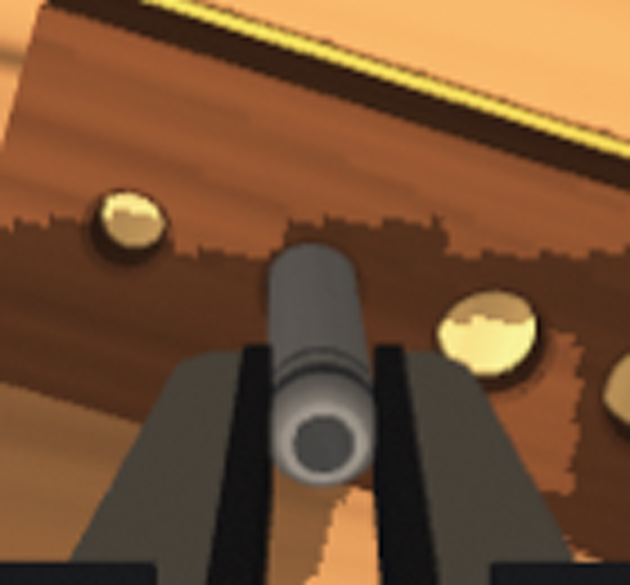

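After re-gripping, the head sits slightly lower in the crop (323,440), so the punch straightened in the hole. Pushing again in small bites.

```bash
python3 -m creep '[[0,0,0.0002,0,0,0,0],[0,0,0.0004,0,0,0,0],[0,0,0.0006,0,0,0,0],[0,0,0.0008,0,0,0,0],[0,0,0.001,0,0,0,0],[0,0,0.001,0,0,0,0],[0,0,0.001,0,0,0,0],[0,0,0.001,0,0,0,0]]'
```

```text
clock: 21.97
tcp_pos: [0.5461, -0.1598, 0.0906]
ee_rot: [3.121, 0.357, 0.002]
contact_force: [-0.3, 0.6, 5.3]
grip_width: 0.0131
```

```bash
python3 -m creep '[[0,0,0.0002,0,0,0,0],[0,0,0.0004,0,0,0,0],[0,0,0.0006,0,0,0,0],[0,0,0.0008,0,0,0,0],[0,0,0.001,0,0,0,0],[0,0,0.001,0,0,0,0],[0,0,0.001,0,0,0,0],[0,0,0.001,0,0,0,0]]'
```

```text
clock: 22.63
tcp_pos: [0.547, -0.1599, 0.0905]
ee_rot: [3.12, 0.357, 0.005]
contact_force: [-0.8, 0.3, 10.3]
grip_width: 0.0133
```

```bash
python3 -m creep '[[-0.0003,0,0.0002,0,0,0,0],[-0.0006,0,0.0004,0,0,0,0],[-0.001,0,0.0006,0,0,0,0],[-0.001,0,0.0008,0,0,0,0],[-0.001,0,0.001,0,0,0,0],[-0.001,0,0.0012,0,0,0,0],[-0.001,0,0.0012,0,0,0,0],[-0.001,0,0.0012,0,0,0,0]]'; python3 look.py r
```

```text
clock: 23.3
tcp_pos: [0.5471, -0.1602, 0.0904]
ee_rot: [3.119, 0.357, 0.008]
contact_force: [-1.6, 0.6, 15.0]
grip_width: 0.0132
23.45 [ 0.54706224 -0.16021845  0.09042835] [3.11922901 0.35701358 0.00842671] 0.013590512082068617 [-0.75792967  0.87177824 14.95619112] 0.0013530910372275256
[[318.01701938 215.90085148]]
```

View pics/r_w.png

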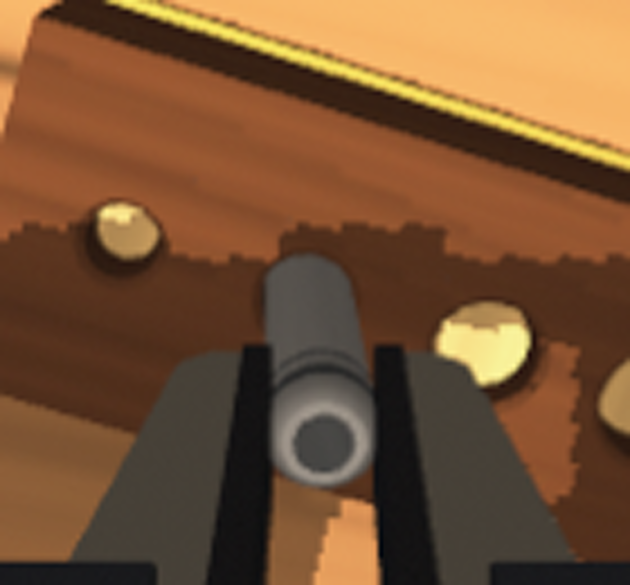

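View pics/r_s.png

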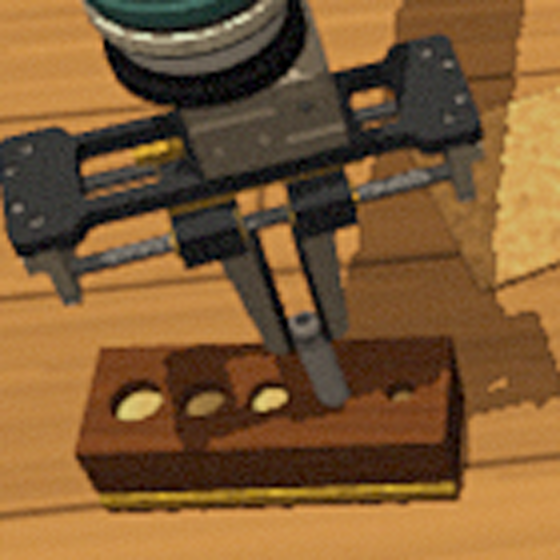

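There is no advance (0.1 mm) at 15 N with hardly any side force, well above the 9-11 N at which the plug was moving. One last slightly firmer bite to about 20 N.

```bash
python3 -m creep '[[0,0,0.0002,0,0,0,0],[0,0,0.0004,0,0,0,0],[0,0,0.0006,0,0,0,0],[0,0,0.0008,0,0,0,0],[0,0,0.001,0,0,0,0],[0,0,0.001,0,0,0,0],[0,0,0.001,0,0,0,0],[0,0,0.001,0,0,0,0]]'
```

```text
clock: 24.22
tcp_pos: [0.5475, -0.1602, 0.0903]
ee_rot: [3.119, 0.357, 0.01]
contact_force: [-2.1, 0.8, 20.6]
grip_width: 0.0136
```

Fully home: z is unchanged at 20 N. Unloading gradually, opening, and then rising straight up.

```bash
python3 -m creep '[[0,0,-0.0006,0,0,0,0],[0,0,-0.0012,0,0,0,0],[0,0,-0.0018,0,0,0,0],[0,0,-0.0024,0,0,0,0],[0,0,-0.003,0,0,0,0],[0,0,-0.0032,0,0,0,0],[0,0,-0.0032,0,0,0,0.02],[0,0,-0.0032,0,0,0,0.025]]'; python3 -m creep '[[0,0,0,0,0,0,0.03],[0,0,0,0,0,0,0.035],[0,0,0,0,0,0,0.04],[0,0,0,0,0,0,0.045],[0,0,0,0,0,0,0.05],[0,0,0,0,0,0,0.05],[0,0,0,0,0,0,0.05],[0,0,0,0,0,0,0.05]]'; python3 -m creep '[[0,0,-0.005,0,0,0,0.05],[0,0,-0.015,0,0,0,0.05],[0,0,-0.03,0,0,0,0.05],[0,0,-0.05,0,0,0,0.05],[0,0,-0.07,0,0,0,0.05],[0,0,-0.09,0,0,0,0.05],[0,0,-0.1,0,0,0,0.05],[0,0,-0.1,0,0,0,0.05]]'; python3 look.py s; python3 -c "
from h import *
im=eyes.read_camera('wrist');cv2.imwrite('pics/s_full.png',im[:,:,::-1]);im=eyes.read_camera('scene');cv2.imwrite('pics/s_sc.png',im[:,:,::-1])"
```

```text
clock: 24.88
tcp_pos: [0.544, -0.16, 0.0895]
ee_rot: [-3.121, -0.357, 0.001]
contact_force: [1.2, -1.0, 0.7]
grip_width: 0.0243
clock: 25.55
tcp_pos: [0.5443, -0.16, 0.0899]
ee_rot: [3.121, 0.357, -0.0]
contact_force: [0.2, -0.1, -0.7]
grip_width: 0.0499
clock: 26.22
tcp_pos: [0.5461, -0.1604, 0.1931]
ee_rot: [3.119, 0.356, 0.008]
contact_force: [0.2, -0.3, 0.4]
grip_width: 0.0497
26.3667 [ 0.54368629 -0.15993876  0.18907473] [-3.12089998e+00 -3.56735690e-01  2.06543209e-03] 0.05008902796862779 [-0.09531291 -0.56206767  1.1198148 ] 0.01470636102170783
[[320.08794151 182.82941066]]
```

View pics/s_full.png

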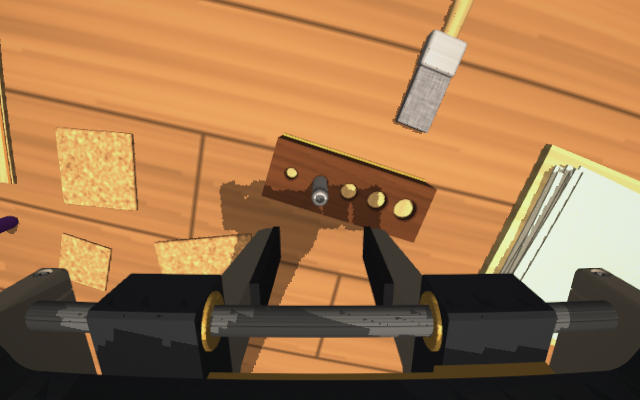

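View pics/s_sc.png

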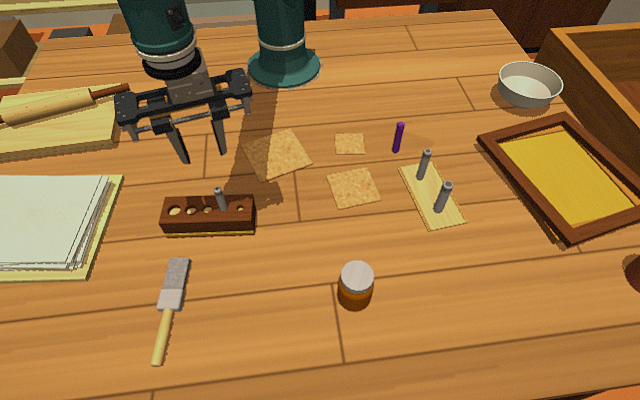

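View pics/s_s.png

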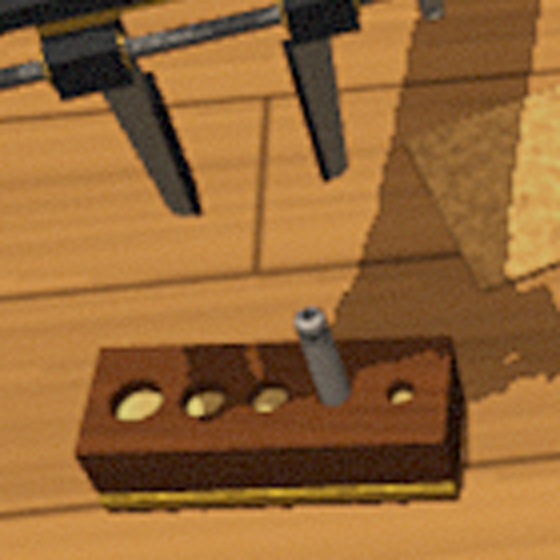

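The punch stands in hole 15 (wrist 320,190; scene 220,195), released, with everything else in place. Quick numeric check of protrusion and tilt.

Run:
```python
from h import *
c=eyes.calibration('scene'); cr=lambda p:((p-[140,110])*4+1.5).round(1)
for z in (.055,.11,.115,.12,.125): print(z,cr(proj(c,[.5447,-.1577,z])))
w=eyes.calibration('wrist')
im=eyes.read_camera('wrist');cv2.imwrite('pics/t.png',cv2.resize(im[150:220,280:370,::-1],None,fx=7,fy=7,interpolation=cv2.INTER_CUBIC))
for z in (.055,.115): print('w',z,(proj(w,[.5452,-.1578,z])-[280,150])*7+3)
```

```text
0.055 [[336.3 388.5]]
0.11 [[313.4 320.6]]
0.115 [[311.2 314. ]]
0.12 [[308.9 307.3]]
0.125 [[306.7 300.6]]
w 0.055 [[286.09728383 230.34539634]]
w 0.115 [[284.18442629 336.11928533]]
```

View pics/t.png

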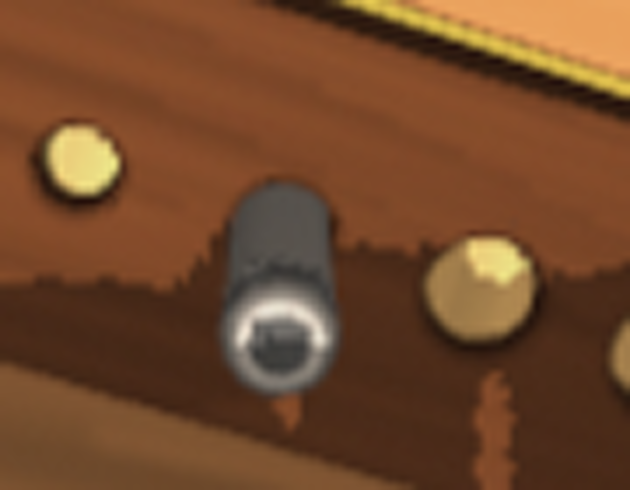

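The head is at (280,336) against a predicted (284,336) for an upright punch 30 mm deep, so it is upright. Handing in.

```bash
python3 -c "
from rig import ticket,state
print(state()['clock']); print(ticket.job_done())"
```

```text
26.6167
the job is handed in; nothing more can be done
None
```

The 15 mm punch from the middle-sized mat is in the 15 mm hole of the block, upright and released, with its foot about 30 mm deep. I handed the job in at 26.6 s.

**Bottom:** While the plug was sliding, the force read 9–11 N. It then rose sharply and the punch stopped. After releasing and re-gripping, I pushed again to 20.6 N and the punch moved only 0.5 mm more over the whole push. The highest reading was about 21 N.

**Last checks:**
- **Position and tilt:** In the last wrist picture the head is within about 1 mm of where an upright punch 30 mm deep should be. In the scene view it is about 1–2 pixels off, which is within the bias I saw there on the holes.
- **Other objects:** The board punches, jar, brush and purple look-alike looked unmoved in the last scene picture.

**What disagreed:**
- The gripper read 13 mm on the 15 mm punch. I took this as pad give, because the pictures show it as the thinnest of the three.
- In the first grip the punch sat about 3 mm ahead in the jaws and looked tilted by 1–2 degrees. This showed up as about 5 N of side force at the bottom, and releasing and re-gripping cleared most of it.
- The bottom was only felt, never seen, so the depth relies on the force and stop readings.

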